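# Run down a battery clamp's wing knob

### The job

The car battery in the grey test cradle is not clamped yet: turn the orange wing knob clockwise (seen from above), stroke after stroke with the fingertips against its wings, until it is screwed fully home against its stop. Only push the wings from the side, never take the knob between the fingers, and leave everything standing around it where it is; finish clear of everything.

Things in the scene. Friction and masses are not known exactly. Their poses are not given: they have to be found in the camera images.
- clamp_axis (a point): Fixed point on the knob's vertical screw axis, on the washer where the knob's underside ends up when home, 195 mm above the table (steel strap 2 mm lower). z up; -y points outward, away from the battery. The cradle with battery is one heavy fixed piece whose place and yaw vary. Round the knob it is open towards -y, +x and -x; the guard plate closes the +y side to fingers at wing height.
- guard_top (a point): Centre of the top edge of the yellow upright guard plate fixed on the strap, 46 mm along +y from clamp_axis and 35 mm above it; plate 75 mm long (x), 6 mm thick, its near face 43 mm from the screw axis. Axes parallel to clamp_axis.
- battery_top (a point): Centre of the battery's top face (191 x 131 mm, long side along x), 91.5 mm along +y from clamp_axis and 10 mm below it; strap across it along y. Two posts at x = -68 and +68, y = 32 mm rise 18 mm from it. Grey cradle base under it 270 x 270 x 15 mm. Axes parallel to clamp_axis.
- knob_mid (a point): Centre of the orange wing knob, on its axis, half-way up the wings, turning with it. x runs along the two wings, y is normal to their faces. Wings: upright plates 6 mm thick, reaching 40 mm from the axis, 13 mm above and below this point. Hub: radius 14 mm at foot, 12 mm at top, from 19 mm below to 15 mm above. Home: 19 mm above clamp_axis; sinks 4 mm per turn.
- knob (a joint): Rotation of the knob, rad: grows with clockwise turning seen from above; stop (fully home) at 12.566, two turns from 0. Starts 1 to 1.7 turns before home. At 12.566 knob_mid's axes are parallel to clamp_axis's. It stays where it is left; drag 0.05 N m, about 2 N at 28 mm from the axis.
- filter: Blue oil filter canister, radius 38 mm, 85 mm high, standing on the table beside the cradle on the knob's side; origin under its centre. Loose, leave alone.
- adapter: Small brass post adapter, radius 12 mm, 36 mm high, standing loose on top of the battery, about 80 mm from the knob's axis; origin under its centre. Leave alone.
- spray: Spray can, radius 28 mm, 170 mm high, standing; origin under its centre. Leave alone.
- carton: Cardboard carton 130 x 90 x 70 mm; origin under its centre. Leave alone.
- mug: White mug, radius 40 mm, 95 mm high; origin under its centre. Leave alone.
- wrench: Open-end wrench lying on the table; origin under its middle. Leave alone.
- tape: Roll of clear tape lying flat, 100 mm across, 48 mm high; origin under its centre. Leave alone.

How it is judged:
By the outcome, as a careful person would: the job done as asked, in the order asked, and still so for the second after the job is handed in, with the robot touching nothing.
It also fails if it takes over 72 s, if anything falls off the work surface, if the arm or the gripper's body presses on something with over 40 N, if the wrist force passes 120 N, or if a joint passes its speed limit or range.

### The arm

A 6-joint arm with a two-finger parallel gripper is mounted at the origin on the work surface. World frame = base frame: x ahead of the robot, y to its left, z up, the work surface at z = 0. Lengths are in m, angles in rad, forces in N, time in s.
With the tool pointing down it reaches from about 0.35 to 0.85 m from the base axis. Payload 8.1 kg.
Tool frame: the origin (TCP) lies at the very end of the fingers, on their centre line; the grasp point (between the pads) lies 19 mm behind it; z points along the fingers, y is the line along which they close (so a half turn about z gives the same grasp; the last joint's range is limited). The gripper opens to 93 mm and grips with 3 to 60 N. Pads are 15 mm wide; open, the fingers measure 128 mm over their backs; the gripper's body (75 mm by 188 mm) begins 65 mm behind the grasp point.
Start: joints at [-1.397, 0.13, 1.488, -0, 1.523, -0.085], TCP at [0.154, -0.58, 0.219] pointing down, gripper open.
Joint ranges: [-2.96, 2.96], [-0.89, 2.26], [0.02, 2.5], [-1.34, 4.48], [0, 2.73], [-2.66, 2.66]. Speed limits (rad/s): [2.39, 2.39, 2.79, 3.14, 3.14, 3.14].

### API

Orientations are given as a rotation vector (axis times angle).
In Python, from plant import read_state, eyes, workorder gives the robot as it stands. The module is installed in compiled form; this text tells all that it offers.
- The arm moves only by the tool play_rows, never from a script. Its argument "targets" is one flat list of numbers, 4 for each row, row after row: the shift along the tool's x, y, z in cm, then the turn about the tool's z in degrees. In form: [dx, dy, dz, roll, dx, dy, dz, roll, ...]. A call has 1 to 8 rows; each row is the pose to reach, as a shift and turn from the pose commanded when the call began, along the tool's axes at that moment; what a row does not reach only later rows make up. A row lasts 1/12 s, in which the tool goes at most 41.7 mm and 7.16 degrees, less where a joint would pass 70% of its speed; a pose out of reach is approached as far as the arm can. A call with a gripper value outside its range is refused whole. "grip" is the finger opening in cm, from 0 to 9.3, set as the call begins (left out, the last holds). The fingers move at their own pace and stop on an object; "grip_force" is the grip in N (left out, the last holds). Time passes only in rows, so rows that repeat a pose let the fingers close. It gives the time, the measured TCP pose, the force, the opening and the grip force at its end, in the units of the state.
- read_state(): the state, without advancing time (a new reading comes with each control period).
- eyes.read_camera(name): name is "side" or "top" or "wrist"; returns a dict with "image" (420x560x3 uint8, red, green, blue), "vfov" (degrees; the focal length in pixels is half the picture's height over the tangent of half this angle, whatever the lens; pixels are square), "cx", "cy" (the principal point, pixels), "cam_to_world" (4x4, takes a point from camera to world coordinates); the wrist camera has in their place "T_tool_cam" (4x4, takes a point from camera to tool coordinates, whose origin is the TCP and whose axes are the flange's). Camera axes: x right, y up, looking along -z (the intrinsics and any distortion apply to the point x, -y, -z); pixel columns grow to the right and rows downward; lengths in m; the calibration is good to about 2 mm. A picture is of the moment at which its call begins: read the wrist's pose just before it. There is no depth.
- workorder.close_job(): hands the job in; it is judged then, once.
The state is a dict: "t": time; "q": joint angles; "dq": joint speeds; "joint_torque": joint torques, N m; "tool_pos": TCP position; "orientation": TCP orientation; "force": force on the tool from outside, world axes, zero at the start; "wrist_torque": the same for the moment, N m; "opening": finger opening in m; "gripper_force": force on a finger pad.
Only numpy, scipy, OpenCV 4.12 (cv2) and the standard library are available. Lean on these libraries where they do the work, as an engineer would, in place of code of your own. Each camera call takes 0.05 s, during which the arm holds its last target. There are 200 camera calls.

## Working session

There is one attempt and no reset: what is moved stays moved. The work goes in short steps, Python scripts to look and compute and a tool call to move; the robot and the scene stay as the last step left them, time stands still between calls to the robot, and variables do not carry over. Pictures are saved under pics/ and viewed, at most 10 in all, crops included, and the job is handed in when it is done.

Besides the shell and the picture viewer there is one more tool, called after "Emit:" as name(argument=value, ...), one argument or row to a line, values as JSON. play_rows: Moves the arm, as the interface text tells. Its arguments: {"type":"object","properties":{"targets":{"type":"array"},"grip":{"type":"number"},"grip_force":{"type":"number"}},"required":["targets"]}

```bash
mkdir -p pics
cat > h.py <<'E'
import numpy as np,cv2
from plant import read_state,eyes,workorder
from scipy.spatial.transform import Rotation as R
def cam(n):
    s=read_state(); c=eyes.read_camera(n)
    if 'cam_to_world' in c: T=np.array(c['cam_to_world'])
    else:
        W=np.eye(4);W[:3,:3]=R.from_rotvec(s['orientation']).as_matrix();W[:3,3]=s['tool_pos'];T=W@np.array(c['T_tool_cam'])
    c['T']=T; c['f']=c['image'].shape[0]/2/np.tan(np.radians(c['vfov'])/2); return c
def save(c,n): cv2.imwrite('pics/'+n,c['image'][:,:,::-1])
def ray(c,u,v):
    d=np.array([(u-c['cx'])/c['f'],-(v-c['cy'])/c['f'],-1.]); d=c['T'][:3,:3]@d; return c['T'][:3,3],d/np.linalg.norm(d)
def onz(c,u,v,z):
    o,d=ray(c,u,v); return o+d*(z-o[2])/d[2]
def proj(c,p):
    q=np.linalg.inv(c['T'])@np.append(p,1); return c['cx']+c['f']*q[0]/-q[2], c['cy']-c['f']*q[1]/-q[2]
def cross(a,b):
    (o1,d1),(o2,d2)=a,b; A=np.c_[d1,-d2]; t=np.linalg.lstsq(A,o2-o1,rcond=None)[0]; p,q=o1+t[0]*d1,o2+t[1]*d2; return (p+q)/2,np.linalg.norm(p-q)
E
python3 - <<'E'
from h import *
for n in ['side','top','wrist']:
    c=cam(n); save(c,n+'0.png'); print(n,{k:v for k,v in c.items() if k not in('image','T')}, c['T'].round(3).tolist())
print(read_state())
E
```

```text
side {'vfov': 45.117942959134155, 'cx': 283.59336503457587, 'cy': 214.39995214641297, 'cam_to_world': array([[-0.93525457,  0.24594119, -0.25458165,  0.10788821],
       [-0.35361414, -0.68165151,  0.64055308,  1.11143535],
       [-0.01599758,  0.68910387,  0.72448598,  1.38984285],
       [ 0.        ,  0.        ,  0.        ,  1.        ]]), 'f': np.float64(505.5125975903357)} [[-0.935, 0.246, -0.255, 0.108], [-0.354, -0.682, 0.641, 1.111], [-0.016, 0.689, 0.724, 1.39], [0.0, 0.0, 0.0, 1.0]]
top {'vfov': 44.35816635800567, 'cx': 281.63409796241797, 'cy': 220.01476324411516, 'cam_to_world': array([[ 0.00359966,  0.98637438, -0.16447683,  0.31950347],
       [-0.99977384,  0.00699729,  0.02008246,  0.02398151],
       [ 0.02095971,  0.16436735,  0.98617649,  1.49973283],
       [ 0.        ,  0.        ,  0.        ,  1.        ]]), 'f': np.float64(515.1267728683002)} [[0.004, 0.986, -0.164, 0.32], [-1.0, 0.007, 0.02, 0.024], [0.021, 0.164, 0.986, 1.5], [0.0, 0.0, 0.0, 1.0]]
wrist {'vfov': 66.40942113841965, 'cx': 284.12102959621024, 'cy': 209.80354032881664, 'T_tool_cam': array([[
[... 487 characters left out ...]
t': 0.15, 'q': array([-1.39738929e+00,  1.30991631e-01,  1.48903318e+00,  1.17312350e-06,
        1.52298290e+00, -8.53959653e-02]), 'dq': array([ 2.67966050e-05, -1.69859608e-03, -4.07620084e-03, -1.60334738e-03,
        4.54621691e-05, -5.33754620e-04]), 'joint_torque': array([ 5.76294260e-04, -5.60473073e+01, -4.92335522e+01,  7.69589958e-02,
        3.05364432e-02, -6.63023684e-05]), 'tool_pos': array([ 0.15350324, -0.57958192,  0.21782383]), 'orientation': array([-3.11392484e+00, -4.05210705e-01,  9.59005484e-05]), 'force': array([ 0.19758999,  0.03714625, -0.0332459 ]), 'wrist_torque': array([ 0.00347912,  0.03289019, -0.00678377]), 'gripper_force': 0.0, 'opening': 0.09290257506789858}
```

```bash
python3 -c "
import cv2,numpy as np
a=[cv2.imread('pics/%s0.png'%n) for n in('side','top')]
"
```

```text
(no output)
```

View pics/top0.png

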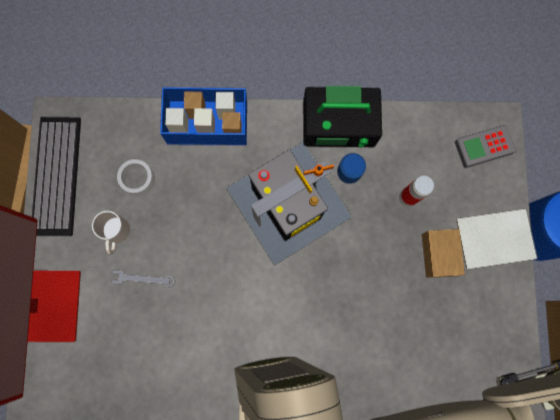

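View pics/side0.png

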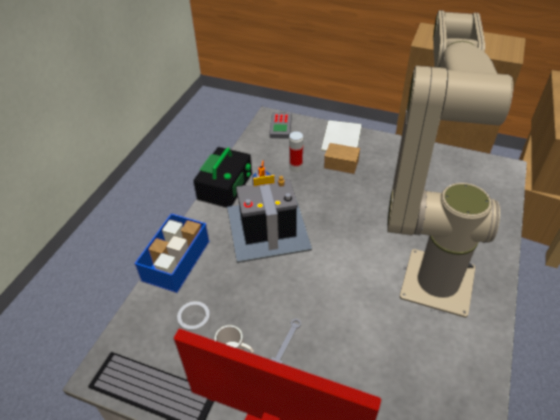

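Top view: the knob is at about (318,170), the guard at (304,180), the filter at (351,168), the adapter at (313,201) and the battery at (288,195). The side view shows the same, with the knob at (263,170) and the guard at (263,181). A black-green case stands near the knob at (343,117) in the top view.

Run:
```python
from h import *
for n,b in [('top',(240,140,370,240)),('side',(225,150,310,225))]:
    c=cam(n); im=c['image']; hsv=cv2.cvtColor(im,cv2.COLOR_RGB2HSV)
    for nm,lo,hi in [('orange',(5,150,90),(17,255,255)),('yellow',(18,150,80),(32,255,255)),('blue',(100,120,40),(125,255,255)),('red',(0,150,90),(4,255,255))]:
        m=cv2.inRange(hsv,lo,hi); k=np.zeros_like(m); k[b[1]:b[3],b[0]:b[2]]=m[b[1]:b[3],b[0]:b[2]]
        N,l,st,ce=cv2.connectedComponentsWithStats(k)
        for i in range(1,N):
            if st[i,4]>5: print(n,nm,st[i].tolist(),ce[i].round(1), 'z.21',onz(c,*ce[i],.21).round(3)[:2] if n=='top' else '')
    crop=im[b[1]:b[3],b[0]:b[2]]; globals()[n]=cv2.resize(crop,(390,300),interpolation=cv2.INTER_CUBIC)
cv2.imwrite('pics/c0.png',np.hstack([top,side])[:,:,::-1])
```

```text
top orange [304, 165, 30, 11, 144] [318.2 169.6] z.21 [ 0.667 -0.096]
top yellow [295, 166, 17, 27, 114] [303.  178.9] z.21 [ 0.642 -0.057]
top yellow [264, 187, 7, 6, 31] [267.  189.7] z.21 [0.613 0.036]
top yellow [310, 197, 8, 8, 48] [313.6 200.5] z.21 [ 0.586 -0.084]
top yellow [276, 207, 7, 6, 32] [279.1 209.2] z.21 [0.563 0.004]
top yellow [291, 216, 29, 20, 111] [304.9 225.7] z.21 [ 0.52  -0.061]
top blue [240, 140, 6, 5, 30] [242.5 142. ] z.21 [0.74 0.1 ]
top blue [338, 154, 28, 29, 617] [351.3 167.8] z.21 [ 0.673 -0.182]
top red [259, 171, 10, 10, 41] [263.6 176.7] z.21 [0.647 0.045]
side orange [259, 162, 6, 15, 62] [261.5 170. ] z.21 
side yellow [253, 175, 21, 11, 164] [263.4 179.8] z.21 
side yellow [279, 177, 5, 8, 29] [281.  180.7] z.21 
side yellow [275, 201, 5, 4, 14] [277.2 202.4] z.21 
side yellow [258, 204, 5, 4, 14] [259.7 205.1] z.21 
side red [290, 150, 12, 16, 180] [295.6 157. ] z.21 
side red [244, 203, 9, 4, 21] [247.6 204.8] z.21
```

View pics/c0.png

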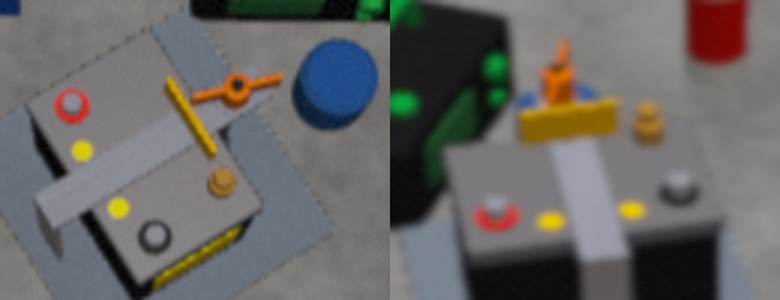

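The knob axis is near (0.665,-0.095) and the cradle yaw is about 28°. The wings point about 15° off outward. I'll bring the wrist camera over the knob.

Emit:
play_rows(
  targets=[0,0,-5,0,0,0,-10,0,3.5,-1.9,-10.2,-7,7,-3.8,-10.2,-14,10.5,-5.7,-10.2,-21,14,-7.6,-10.2,-28,17.5,-9.5,-10.2,-35,21,-11.5,-10.2,-42],
  grip=0,
)

```text
t: 0.92
tool_pos: [0.3281, -0.4137, 0.3207]
orientation: [2.759, 1.503, 0.0]
force: [1.0, -0.8, -0.1]
opening: 0.044
gripper_force: 0.0
```

```bash
cat > go.py <<'E'
import sys
from h import *
# usage: go.py x y z xangle_deg : shift in tool axes, from measured pose
x,y,z,a=map(float,sys.argv[1:]); s=read_state(); M=R.from_rotvec(s['orientation']).as_matrix()
d=M.T@(np.array([x,y,z])-s['tool_pos']); ca=np.degrees(np.arctan2(M[1,0],M[0,0]))
print('t',s['t'],'pos',s['tool_pos'].round(4),'xang',ca.round(1),'d cm',(100*d).round(2),'roll',round(-((a-ca+180)%360-180),1),'q',s['q'].round(2),'F',s['force'].round(1))
E
python3 go.py .665 -.095 .32 118
```

```text
t 0.9167 pos [ 0.3281 -0.4137  0.3207] xang 57.2 d cm [45.04 11.02  0.07] roll -60.8 q [-1.   -0.08  1.52  0.    1.7  -0.42] F [ 1.  -0.8 -0.1]
```

Emit:
play_rows(
  targets=[4,1,0,-7,8,2,0,-14,12,2.9,0,-21,16,3.9,0,-28,20,4.9,0,-35,24,5.9,0,-42,28,6.9,0,-49,32,7.8,0,-56],
)

```text
t: 1.58
tool_pos: [0.5688, -0.1882, 0.3206]
orientation: [1.73, 2.622, 0.0]
force: [0.4, -1.0, -0.0]
opening: 0.0007
gripper_force: 0.0
```

```bash
python3 go.py .665 -.095 .32 118
```

```text
t 1.5833 pos [ 0.5688 -0.1882  0.3206] xang 113.2 d cm [ 4.78 12.51  0.06] roll -4.8 q [-0.41  0.11  1.33 -0.    1.7  -0.81] F [ 0.4 -1.  -0. ]
```

Emit:
play_rows(
  targets=[1.5,4,0,-4.8,3,8,0,-4.8,4.8,12.5,0,-4.8,4.8,12.5,0,-4.8,4.8,12.5,0,-4.8],
)

```text
t: 2.0
tool_pos: [0.6653, -0.0942, 0.319]
orientation: [-1.62, -2.689, 0.0]
force: [-0.3, 0.5, -0.4]
opening: 0.0006
gripper_force: 0.0
```

Run:
```python
from h import *
c=cam('wrist'); save(c,'w1.png'); np.save('w1T.npy',c['T'])
print(read_state()['tool_pos'],c['T'].round(3).tolist())
```

```text
[ 0.66437926 -0.09618118  0.31957947] [[0.884, -0.454, -0.113, 0.634], [0.468, 0.857, 0.218, -0.033], [-0.002, -0.245, 0.969, 0.486], [0.0, 0.0, 0.0, 1.0]]
```

View pics/w1.png

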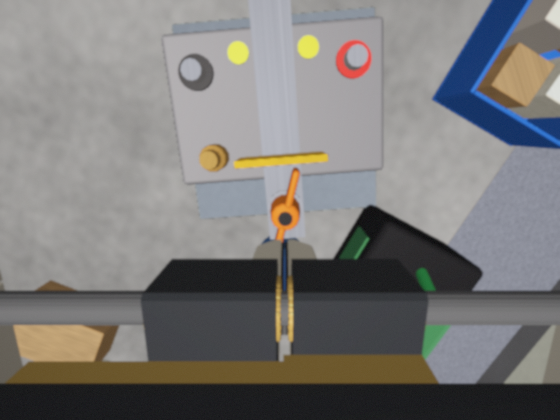

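Wrist view: the knob hub is at (285,215), the wings run from (295,172) to (278,242), the guard top runs from (236,162) to (327,156), and the adapter is at (212,157). The fingers hide the lower part, so I'll back off outward and take two views with a baseline.

Emit:
play_rows(
  targets=[-2.5,-2.5,0,0,-5,-5,0,0,-5,-5,0,0,-5,-5,0,0],
)

```text
t: 2.38
tool_pos: [0.6413, -0.1683, 0.3212]
orientation: [1.633, 2.683, -0.001]
force: [-0.0, -0.2, 0.4]
opening: 0.0006
gripper_force: 0.0
```

Run:
```python
from h import *
c=cam('wrist'); save(c,'w2.png'); np.save('w2T.npy',c['T'])
```

Emit:
play_rows(
  targets=[0,3.5,0,0,0,7,0,0,0,10,0,0,0,10,0,0,0,10,0,0],
)

```text
t: 2.85
tool_pos: [0.732, -0.1168, 0.3184]
orientation: [-1.622, -2.687, 0.001]
force: [-0.3, 0.1, -0.3]
opening: 0.0005
gripper_force: 0.0
```

Run:
```python
from h import *
c=cam('wrist'); save(c,'w3.png'); np.save('w3T.npy',c['T'])
ims=[]
for n in (2,3):
    im=cv2.imread(f'pics/w{n}.png'); hsv=cv2.cvtColor(im,cv2.COLOR_BGR2HSV)
    for nm,lo,hi in [('orange',(5,170,90),(15,255,255)),('yellow',(18,170,80),(32,255,255))]:
        m=cv2.inRange(hsv,lo,hi);m[215:]=0; N,l,st,ce=cv2.connectedComponentsWithStats(m)
        for i in range(1,N):
            if st[i,4]>150:
                ys,xs=np.nonzero(l==i); r=cv2.minAreaRect(np.c_[xs,ys].astype(np.float32)); print(n,nm,st[i].tolist(),ce[i].round(1),cv2.boxPoints(r).round(1).tolist())
    x0=max(0,int(input_x)) if 0 else 0
    ims.append(cv2.resize(im[100:240,140:420] ,(800,400),interpolation=cv2.INTER_CUBIC)[:, :] )
cv2.imwrite('pics/w23.png',cv2.resize(np.vstack(ims),(600,600)))
cv2.imwrite('pics/w23.png',np.vstack([cv2.resize(i,(600,300)) for i in ims]))
```

```text
2 orange [335, 99, 34, 97, 525] [347.2 145.1] [[321.3999938964844, 189.60000610351562], [349.3999938964844, 93.5999984741211], [368.0, 99.0], [340.0, 195.0]]
2 yellow [303, 81, 98, 18, 807] [351.1  89.4] [[302.29998779296875, 89.69999694824219], [400.0, 80.69999694824219], [400.79998779296875, 89.30000305175781], [303.1000061035156, 98.4000015258789]]
3 orange [214, 105, 29, 97, 520] [230.8 152.3] [[214.0, 201.0], [233.0, 104.80000305175781], [251.39999389648438, 108.4000015258789], [232.39999389648438, 204.60000610351562]]
3 yellow [165, 87, 101, 16, 924] [216.1  94.8] [[164.89999389648438, 93.0999984741211], [264.79998779296875, 86.30000305175781], [265.5, 96.80000305175781], [165.60000610351562, 103.5999984741211]]
```

View pics/w23.png

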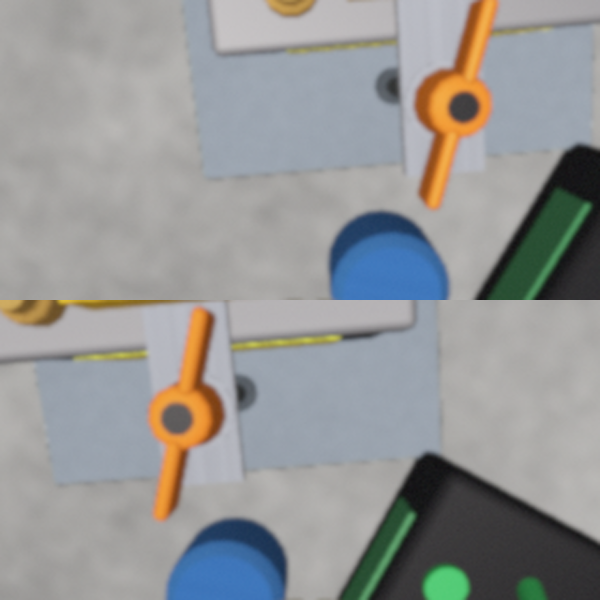

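The two crops show the dark hub cap at full-image (356,150) in view 2 and (222.6,155.5) in view 3. The wings run along the strap, and the guard edges were masked out.

Run:
```python
from h import *
b=eyes.read_camera('wrist'); cs=[]
for n in (2,3): cs.append(dict(b,T=np.load(f'w{n}T.npy'),f=210/np.tan(np.radians(b['vfov'])/2)))
tri=lambda a,c: cross(ray(cs[0],*a),ray(cs[1],*c))
h,e=tri((356.1,149.9),(222.6,155.5)); print('hubtop',h.round(4),e.round(4))
P=[]
for nm,a,c in [('gL',(302.7,94),(165.2,98.3)),('gR',(400.4,85),(265.1,91.5)),('wB',(358.7,96.3),(242.2,106.6)),('wA',(330.7,192.3),(223.2,202.8))][:2]:
    p,e=tri(a,c);P.append(p);print(nm,p.round(4),e.round(4))
L,Rr=P;x=Rr-L;yaw=np.degrees(np.arctan2(x[1],x[0]));print('len',np.linalg.norm(x),'yaw',yaw)
g=(L+Rr)/2; X=np.array([np.cos(np.radians(yaw)),np.sin(np.radians(yaw)),0]);Y=np.array([-X[1],X[0],0]);print('axis from guard',g-.046*Y-[0,0,.035],'d',(h-g)@X,(h-g)@Y)
# wing direction: mask pixels onto plane z
for n,c in zip((2,3),cs):
    im=cv2.imread(f'pics/w{n}.png');m=cv2.inRange(cv2.cvtColor(im,cv2.COLOR_BGR2HSV),(5,170,90),(15,255,255));m[215:]=0
    ys,xs=np.nonzero(m); sel=(np.abs(xs-(352 if n==2 else 230))<40);q=np.array([onz(c,u,v,h[2]-.004)[:2] for u,v in zip(xs[sel],ys[sel])])
    d=q-h[:2]; k=np.hypot(*d.T)>.018; d=d[k]; w,V=np.linalg.eigh(d.T@d); v=V[:,1]; print(n,'wing world ang',np.degrees(np.arctan2(v[1],v[0])),'rmax',np.hypot(*d.T).max())
# black case height
```

```text
hubtop [ 0.6677 -0.0958  0.2341] 0.0002
gL [ 0.6112 -0.078   0.2311] 0.0004
gR [ 0.6747 -0.038   0.2265] 0.0007
len 0.07522711394760256 yaw 32.2243157593209
axis from guard [ 0.66750138 -0.09694128  0.19382702] d 0.0007844163143965327 -0.045115242475011634
2 wing world ang 104.83142691967812 rmax 0.038801490369905774
3 wing world ang 103.34177768173373 rmax 0.03866925931010537
```

The measurements agree: the axis is at (0.668,-0.096), the guard length is 75 mm, the yaw is about 32°, and the hub-top height implies about 1.2 turns left (432°). Next I lower the closed fingertips beside the outer wing, on its trailing side.

```bash
python3 go.py .7092 -.0986 .208 122
```

```text
t 2.95 pos [ 0.7312 -0.1184  0.3209] xang 117.6 d cm [ 2.78 -1.03 11.29] roll -4.4 q [-0.23  0.53  0.82 -0.    1.79 -0.71] F [-0.4  0.5 -0.2]
```

Emit:
play_rows(
  targets=[2.8,-1,2,-4.4,2.8,-1,5,-4.4,2.8,-1,8,-4.4,2.8,-1,10,-4.4,2.8,-1,11.3,-4.4,2.8,-1,11.3,-4.4,2.8,-1,11.3,-4.4],
)

```text
t: 3.53
tool_pos: [0.7094, -0.0987, 0.2087]
orientation: [1.523, 2.747, 0.0]
force: [-0.5, -0.2, 1.8]
opening: 0.0002
gripper_force: 0.0
```

```bash
cat > rel.py <<'E'
from h import *
s=read_state();M=R.from_rotvec(s['orientation']).as_matrix();a=np.radians(32);C=np.array([[np.cos(a),np.sin(a)],[-np.sin(a),np.cos(a)]])
print('t',round(s['t'],2),'cradle xy mm',(1000*C@(s['tool_pos'][:2]-[.6677,-.0962])).round(1),'z',s['tool_pos'][2].round(4),'xang',np.degrees(np.arctan2(M[1,0],M[0,0])).round(1),'F cradle',(C@s['force'][:2]).round(1),s['force'][2].round(1))
E
python3 rel.py
```

```text
t 3.53 cradle xy mm [ 34.  -24.2] z 0.2087 xang 122.0 F cradle [-0.5  0.1] 1.8
```

Emit:
play_rows(
  targets=[0,-0.6,0,0,-0.4,-1.4,0,0,-0.6,-2.4,0,0,-0.6,-3.4,0,0,-0.6,-4.4,0,0,-0.4,-5.4,0,0,0.2,-6.2,0,0,0.8,-6.8,0,0],
)

```text
t: 4.2
tool_pos: [0.6475, -0.1292, 0.2091]
orientation: [1.523, 2.745, 0.0]
force: [0.7, -0.3, -0.5]
opening: 0.0004
gripper_force: 0.8
```

Emit:
play_rows(
  targets=[0.6,-0.3,0,0,1.2,-0.5,0,0,1.8,-0.6,0,0,2.4,-0.6,0,0,2.4,-0.6,0,0],
)

```text
t: 4.62
tool_pos: [0.6295, -0.1093, 0.2079]
orientation: [-1.521, -2.748, -0.0]
force: [-0.5, -1.3, 1.6]
opening: 0.0004
gripper_force: 0.6
```

```bash
python3 rel.py
```

```text
t 4.62 cradle xy mm [-39.3   9.2] z 0.2079 xang 122.1 F cradle [-1.1 -0.9] 1.6
```

Emit:
play_rows(
  targets=[-0.8,0,0,0,-0.8,0,-2.5,0,-0.8,0,-5,0,-0.4,2.8,-5,0,0,5.6,-5,0,0.2,8.2,-5,0,0.2,8.2,-5,0],
)

```text
t: 5.2
tool_pos: [0.7008, -0.0619, 0.2557]
orientation: [-1.517, -2.749, -0.002]
force: [0.9, -0.4, -0.1]
opening: 0.0006
gripper_force: 0.0
```

```bash
cat > ang.py <<'E'
from h import *
import sys
K=np.array([.6677,-.0962])
for n in ('top','wrist'):
    c=cam(n); hsv=cv2.cvtColor(c['image'],cv2.COLOR_RGB2HSV); m=cv2.inRange(hsv,(5,160,90),(16,255,255)); z=.226
    ys,xs=np.nonzero(m); q=np.array([onz(c,u,v,z)[:2] for u,v in zip(xs,ys)]); d=q-K; r=np.hypot(*d.T)
    k=(r>.018)&(r<.044); d=d[k]; w,V=np.linalg.eigh(d.T@d); v=V[:,1]; print(n,len(d),'phi mod180',round((np.degrees(np.arctan2(v[1],v[0]))-32)%180,1))
E
python3 rel.py; python3 ang.py
```

```text
t 5.2 cradle xy mm [46.3 11.6] z 0.2557 xang 122.2 F cradle [ 0.6 -0.8] -0.1
top 26 phi mod180 136.6
wrist 692 phi mod180 126.9
```

Run:
```python
from h import *
c=cam('wrist'); t=cam('top'); cv2.imwrite('pics/w4.png',np.hstack([c['image'],cv2.resize(t['image'][140:230,260:380],(240,180),interpolation=cv2.INTER_CUBIC) if 0 else cv2.copyMakeBorder(cv2.resize(t['image'][145:220,270:350],(240,225),interpolation=cv2.INTER_CUBIC),0,195,0,0,cv2.BORDER_CONSTANT)])[:,:,::-1])
```

```text
(no output)
```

View pics/w4.png

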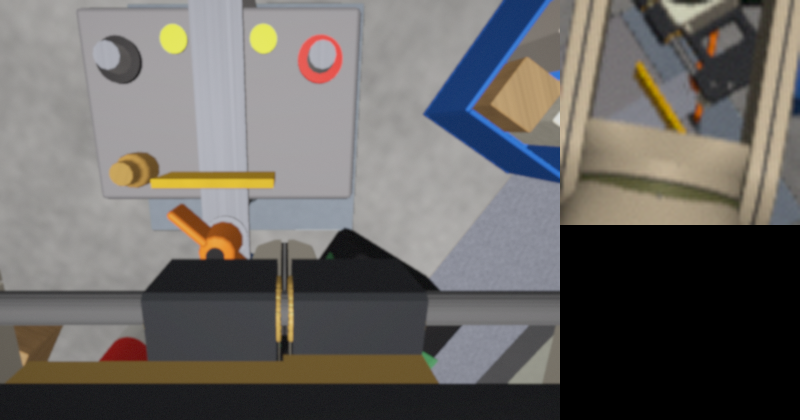

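The knob turned further than expected: the wings are now at about 130° / -50° in the cradle frame, with the hub at (215,255) and a wing tip at (175,210). About 309° remains. Next I push the other wing.

```bash
python3 rel.py
```

```text
t 5.4 cradle xy mm [42.1  9.8] z 0.2571 xang 122.0 F cradle [-0.3 -0.4] -0.8
```

Emit:
play_rows(
  targets=[-0.8,0,1,0,-0.8,0,3,0,-0.8,0,4.8,0,-0.8,0,4.8,0,-0.8,0,4.8,0],
)

```text
t: 5.82
tool_pos: [0.7014, -0.0728, 0.2079]
orientation: [-1.522, -2.744, 0.002]
force: [-0.3, 1.1, 1.1]
opening: 0.0007
gripper_force: 0.0
```

```bash
python3 rel.py
```

```text
t 5.82 cradle xy mm [41.  2.] z 0.2079 xang 122.0 F cradle [0.3 1.1] 1.1
```

Emit:
play_rows(
  targets=[-1,-0.2,0,0,-2,-0.6,0,0,-2.7,-1.4,0,0,-3.1,-2.2,0,0,-3.3,-3.2,0,0,-3.3,-4.2,0,0,-3.3,-5.2,0,0,-3.1,-6,0,0],
)

```text
t: 6.48
tool_pos: [0.6677, -0.1315, 0.2102]
orientation: [1.523, 2.746, -0.0]
force: [2.5, -0.1, -0.4]
opening: 0.0004
gripper_force: 0.8
```

Emit:
play_rows(
  targets=[0.4,-0.7,0,0,0.9,-1.3,0,0,1.4,-1.7,0,0,1.9,-2,0,0,2.4,-2.1,0,0,2.9,-2.2,0,0,3.2,-2.2,0,0,3.2,-2.2,0,0],
)

```text
t: 7.15
tool_pos: [0.6323, -0.1138, 0.2098]
orientation: [-1.521, -2.748, 0.0]
force: [-1.7, -1.0, 0.2]
opening: 0.0007
gripper_force: 0.5
```

Emit:
play_rows(
  targets=[-0.8,0,0,0,-0.8,0,-2.5,0,-0.8,0,-5,0,-0.4,2.8,-5,0,0,5.6,-5,0,0.7,8.4,-5,0,0.7,8.4,-5,0,0.7,8.4,-5,0],
)

```text
t: 7.82
tool_pos: [0.7008, -0.0629, 0.2582]
orientation: [-1.518, -2.748, 0.001]
force: [0.7, -0.7, -0.3]
opening: 0.0004
gripper_force: 0.0
```

```bash
python3 rel.py; python3 ang.py
```

```text
t 7.82 cradle xy mm [45.7 10.7] z 0.2582 xang 122.2 F cradle [ 0.3 -0.9] -0.3
top 24 phi mod180 143.9
wrist 708 phi mod180 135.0
```

Emit:
play_rows(
  targets=[-0.8,0,1,0,-0.8,0,3,0,-0.8,0,4.8,0,-0.8,0,4.8,0,-0.8,0,4.8,0],
)

```text
t: 8.33
tool_pos: [0.7031, -0.0719, 0.2098]
orientation: [-1.523, -2.744, 0.002]
force: [0.3, -0.5, 0.4]
opening: 0.0005
gripper_force: 0.0
```

Emit:
play_rows(
  targets=[-1,-0.2,0,0,-2,-0.6,0,0,-2.7,-1.4,0,0,-3.1,-2.2,0,0,-3.3,-3.2,0,0,-3.3,-4.2,0,0,-3.3,-5,0,0,-3.1,-5.6,0,0],
)

```text
t: 9.0
tool_pos: [0.6728, -0.1281, 0.2122]
orientation: [1.523, 2.746, -0.0]
force: [1.6, 0.4, 0.2]
opening: 0.0006
gripper_force: 1.0
```

```bash
python3 rel.py
```

```text
t 9.0 cradle xy mm [-12.6 -29.8] z 0.2122 xang 122.0 F cradle [ 1.6 -0.5] 0.2
```

Emit:
play_rows(
  targets=[0.2,-0.4,0,0,0.4,-0.9,0,0,0.7,-1.3,0,0,1,-1.7,0,0,1.2,-2,0,0,1.4,-2.2,0,0,1.5,-2.3,0,0,1.5,-2.3,0,0],
)

```text
t: 9.67
tool_pos: [0.6456, -0.1261, 0.2117]
orientation: [-1.522, -2.748, 0.0]
force: [-0.6, -0.7, -0.3]
opening: 0.0006
gripper_force: 0.1
```

```bash
python3 rel.py; python3 ang.py
```

```text
t 9.67 cradle xy mm [-34.6 -13.7] z 0.2117 xang 122.0 F cradle [-0.8 -0.3] -0.3
top 4 phi mod180 138.0
wrist 1847 phi mod180 180.0
```

Emit:
play_rows(
  targets=[0.1,0,0,0,0.2,0,0,0,0.3,0,0,0,0.3,0,0,0],
)

```text
t: 10.1
tool_pos: [0.6448, -0.1246, 0.2116]
orientation: [1.522, 2.746, -0.001]
force: [3.8, -5.5, -1.7]
opening: 0.0005
gripper_force: 2.8
```

```bash
python3 rel.py; python3 ang.py
```

```text
t 10.1 cradle xy mm [-34.5 -12. ] z 0.2116 xang 122.0 F cradle [ 0.3 -6.7] -1.7
top 5 phi mod180 128.1
wrist 1914 phi mod180 177.8
```

Contact at 6.7 N is well above the drag, so this looks like the stop. I'll press slightly more to confirm it.

Emit:
play_rows(
  targets=[0.1,0,0,0,0.2,0,0,0,0.2,0,0,0,0.2,0,0,0],
)

```text
t: 10.53
tool_pos: [0.6445, -0.1242, 0.2118]
orientation: [1.522, 2.743, -0.002]
force: [7.1, -9.1, -4.3]
opening: 0.0007
gripper_force: 5.9
```

```bash
python3 rel.py
```

```text
t 10.53 cradle xy mm [-34.5 -11.5] z 0.2118 xang 121.9 F cradle [  1.2 -11.5] -4.3
```

The stop is firm: 11.5 N and the wing doesn't move. Backing away and checking.

Emit:
play_rows(
  targets=[-1,0,0,0,-2,0,0,0,-3,0,-3,0,-4,1,-6,0,-5,3,-9,0,-5,5,-11,0,-5,5,-11,0,-5,5,-11,0],
)

```text
t: 11.2
tool_pos: [0.7135, -0.1377, 0.3226]
orientation: [1.52, 2.747, 0.001]
force: [0.4, -0.2, -0.6]
opening: 0.0006
gripper_force: 0.0
```

```bash
python3 rel.py; python3 ang.py
python3 - <<'E'
from h import *
c=cam('wrist'); save(c,'w5.png')
E
```

```text
t 11.2 cradle xy mm [ 16.9 -59.5] z 0.3226 xang 122.1 F cradle [ 0.2 -0.3] -0.6
top 0 phi mod180 58.0
wrist 207 phi mod180 0.2
```

View pics/w5.png

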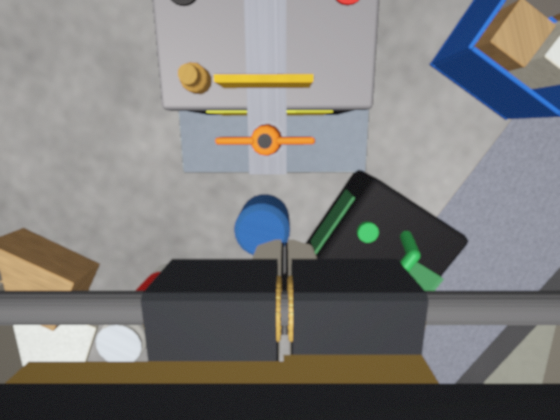

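The wings at (216–314,141) are parallel to the guard at (216–313,79). The filter and adapter stand where they were and the gripper is clear. Handing in.

```bash
python3 -c "
from plant import workorder
print(workorder.close_job())"
```

```text
the job is handed in; nothing more can be done
None
```

The wing knob is screwed fully home: it held firm against its stop at 11.5 N with the wings parallel to the guard plate. The filter and adapter still stand where they were, the gripper finished clear of everything, and the job was handed in at about 11 s on the robot's clock.

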